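# Walk the long batten up to the bench fence

### The job

Walk the long batten forward over the bench to the short fence, keeping it flat on the table: first swing either one of its ends up level with the front of the fence while the other end stays where it lies as the pivot, then swing that trailing end up too, so that the batten lies along the fence's front, close against it and covering its whole length. Leave the short offcut behind the fence alone and let go of the batten.

Things in the scene. Friction and masses are not known exactly. Their poses are not given: they have to be found in the camera images.
- batten_mid (a point): centre of the long batten: loose, plain pale wood, 32 mm wide, 320 mm long, 32 mm high, about 0.25 kg, lying flat on the robot's side of the fence, parallel to it within 0.1 rad, its middle 125 to 150 mm clear of it, nothing between. The point lies half-way up (16 mm over the table). y runs along the batten, x across, z up. It can be gripped across its width 35 mm in from either end.
- batten_left_end (a point): centre of the batten's left end face (the end at +y of its centre, 160 mm from it), half-way up
- batten_right_end (a point): centre of the batten's right end face (the end at -y of its centre, 160 mm from it), half-way up
- fence_face (a point): middle of the front face of the short fence: a plywood block screwed to the bench, fixed, 90 mm long, 28 mm deep, 22 mm high. The point lies on the face towards the robot, 11 mm above the table. y runs along the face, x points away from the robot, square to the face (the block lies at +x). A batten that touches the face has its centre line at x = -16 mm in this frame.
- offcut_mid (a point): centre of the short offcut, a loose wooden stick of 32 x 130 x 32 mm that lies behind the fence (the side away from the robot), roughly parallel to it, its centre 105 to 120 mm beyond the front face. It looks like a short piece of batten but is only a bystander. Its y axis runs along it.
There are look-alikes about, which are no part of the job. Leave any pink or red look-alike of the part that bears fence_face alone.

How it is judged:
By the outcome, as a careful person would: the job done as asked, in the order asked, and still so for the second after the job is handed in, with the robot touching nothing.
It also fails if it takes over 48 s, if anything falls off the work surface, if the arm or the gripper's body presses on something with over 40 N, if the wrist force passes 120 N, or if a joint passes its speed limit or range.

### The arm

A 7-joint arm with a two-finger parallel gripper is mounted at the origin on the work surface; the furniture and walls round the work are solid. World frame = base frame: x ahead of the robot, y to its left, z up, the work surface at z = 0. Lengths are in m, angles in rad, forces in N, time in s.
With the tool pointing down it reaches from about 0.4 to 0.85 m from the base axis. Payload 4.5 kg.
Tool frame: the origin (TCP) lies at the very end of the fingers, on their centre line; the grasp point (between the pads) lies 19 mm behind it; z points along the fingers, y is the line along which they close (so a half turn about z gives the same grasp; the last joint's range is limited). The gripper opens to 85 mm and grips with 20 to 120 N. Pads are 22 mm wide; open, the fingers measure 114 mm over their backs; the gripper's body (76 mm by 85 mm) begins 54 mm behind the grasp point. The pads swing forward as they close: fully open they stand 13 mm farther back than shut.
Start: joints at [1.138, 0.689, -0.195, 1.565, 0.157, 0.902, -0.215], TCP at [0.281, -0.558, 0.231] pointing down, gripper open.
Joint ranges: [-3.01, 3.01], [-0.46, 2.08], [-1.47, 1.51], [0.13, 2.56], [-1, 4.14], [0.04, 2.09], [-2.66, 2.66]. Speed limits (rad/s): [2.57, 2.57, 3.14, 3.14, 3.14, 3.14, 3.14].

### API

Orientations are given as a unit quaternion [w, x, y, z].
In Python, from rig import bot gives the robot as it stands. The module is installed in compiled form; this text tells all that it offers. Calls block until the motion is done:
- bot.reach(position, orientation): joint-space move of the TCP to a pose.
- bot.movel(position, rotation=None, max_speed=0.15, max_force=None): straight line of the TCP; rotation=None keeps the orientation; max_speed is the mean speed in m/s. With max_force (N) it stops when the force on the tool has changed by that much, and returns True; else False.
- bot.goto_joints(angles): joint-space move.
- bot.command_gripper(opening): finger opening in m; the grip force is fixed at half the most; returns when the fingers have stopped.
- bot.wait(seconds).
- bot.solve_ik(position, orientation): joint angles nearest the present ones, or None.
- bot.camera(name): name is "scene" or "top"; returns a dict with "frame" (480x640x3 uint8, red, green, blue), "K" (3x3 intrinsics, pixels), "D" ([k1, k2, p1, p2, k3] as OpenCV has them; the pictures are not rectified), "origin" and "orientation" of the camera in the world. Camera axes: x right, y up, looking along -z (the intrinsics and any distortion apply to the point x, -y, -z); pixel columns grow to the right and rows downward; lengths in m; the calibration is good to about 2 mm. A picture is of the moment at which its call begins. There is no depth.
A pose or a line that the arm cannot do raises bot.PlanningError and nothing moves.
- bot.close_job(): hands the job in; it is judged then, once.
Readings, each from a call of its own:
- bot.get_time(): time.
- bot.get_q(): joint angles.
- bot.get_dq(): joint speeds.
- bot.get_joint_torque(): joint torques, N m.
- bot.get_ee_pos(): TCP position.
- bot.get_ee_rot(): TCP orientation.
- bot.get_force(): force on the tool from outside, world axes, zero at the start.
- bot.get_moment(): the same for the moment, N m.
- bot.get_width(): finger opening in m.
- bot.get_grip_force(): force on a finger pad.
Only numpy, scipy, OpenCV 4.12 (cv2) and the standard library are available. Lean on these libraries where they do the work, as an engineer would, in place of code of your own. Each camera call takes 0.05 s, during which the arm holds its last target. There are 200 camera calls.

## Working session

There is one attempt and no reset: what is moved stays moved. The work goes in short steps, each a Python script; the robot and the scene stay as the last script left them, time stands still between calls to the robot, and variables do not carry over. Pictures are saved under pics/ and viewed, at most 10 in all, crops included, and the job is handed in when it is done.

```bash
mkdir -p pics; cat > h.py <<'E'
import numpy as np, cv2
from scipy.spatial.transform import Rotation as R
from rig import bot
def cam(n,f=None):
    c=bot.camera(n)
    if f: cv2.imwrite('pics/'+f,cv2.cvtColor(c['frame'],cv2.COLOR_RGB2BGR))
    return c
def RC(c):
    w,x,y,z=c['orientation']; return R.from_quat([x,y,z,w]).as_matrix()
def ray(c,px,z):
    p=cv2.undistortPoints(np.array(px,float).reshape(-1,1,2),np.array(c['K']),np.array(c['D'])).reshape(-1,2)
    d=np.c_[p[:,0],-p[:,1],-np.ones(len(p))]@RC(c).T
    o=np.array(c['origin']); return o+d*((z-o[2])/d[:,2])[:,None]
def proj(c,P):
    q=(np.atleast_2d(P)-np.array(c['origin']))@RC(c); q=q*[1,-1,-1]
    return cv2.projectPoints(q,np.zeros(3),np.zeros(3),np.array(c['K']),np.array(c['D']))[0].reshape(-1,2)
E
python3 - <<'E'
from h import *
for n in ('scene','top'):
    c=cam(n,n+'1.png'); print(n,c['origin'],c['orientation'],np.array(c['K']).ravel())
print(bot.get_time(),bot.get_ee_rot(),bot.get_width())
E
```

```text
scene [0.30087288 0.52826857 0.67169645] [-0.2170023  -0.08212731  0.35717071  0.90476195] [439.59803915   0.         314.52867232   0.         439.59803915
 239.3496389    0.           0.           1.        ]
top [0.45110428 0.0369791  0.94483131] [-0.69906394 -0.04535573  0.0413452   0.71242055] [456.97213423   0.         325.71848536   0.         456.97213423
 234.37240756   0.           0.           1.        ]
0.1 [-7.76726176e-04  9.72873019e-01  2.31338342e-01 -2.38940430e-04] 0.08552039409531562
```

View pics/top1.png

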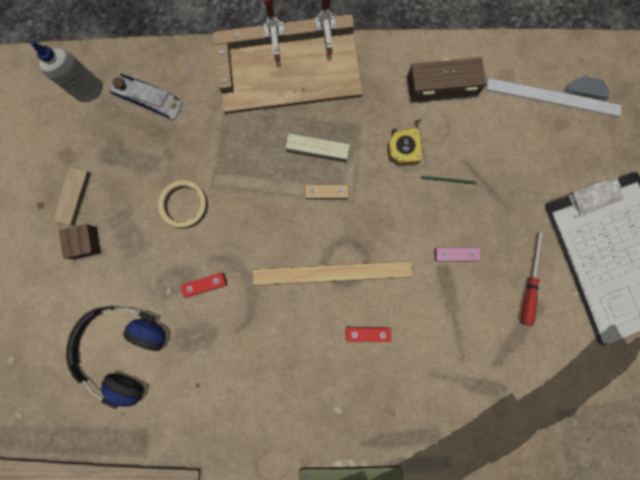

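View pics/scene1.png

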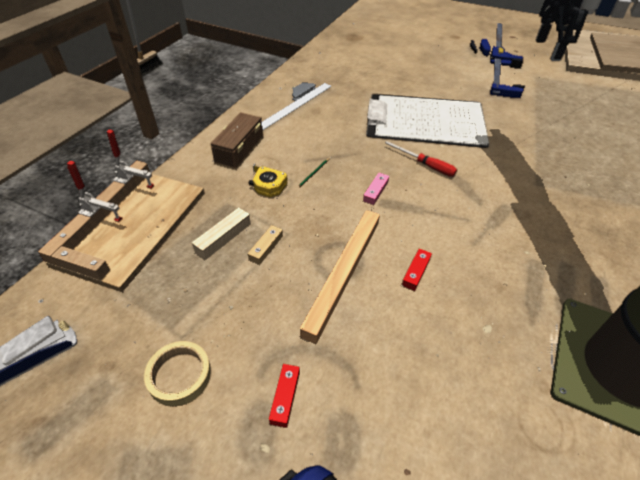

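The top view shows the batten from (254,277) to (411,270) and a plywood block with two screws at (327,192). The offcut is at (318,147).

Fence candidates are plywood (327,192), pink (458,255), red (203,285) and red (369,335). Only the plywood one is unpainted, has the offcut behind it and has the batten in front of it, so it's the fence. Next I'll measure it and confirm it in a crop.

```bash
cat >> h.py <<'E'
def seg(c,roi,z,sat=(0,255),val=(150,255)):
    x0,y0,x1,y1=roi
    im=c['frame'][y0:y1,x0:x1]; big=cv2.resize(im,None,fx=4,fy=4,interpolation=cv2.INTER_CUBIC)
    hsv=cv2.cvtColor(big,cv2.COLOR_RGB2HSV)
    m=cv2.inRange(hsv,(0,sat[0],val[0]),(40,sat[1],val[1]))
    m=cv2.morphologyEx(m,cv2.MORPH_CLOSE,np.ones((13,13)));m=cv2.morphologyEx(m,cv2.MORPH_OPEN,np.ones((9,9)))
    k=max(cv2.findContours(m,cv2.RETR_EXTERNAL,cv2.CHAIN_APPROX_NONE)[0],key=cv2.contourArea)
    px=(k.reshape(-1,2)+.5)/4-.5+[x0,y0]
    P=ray(c,px,z)[:,:2]
    (cx,cy),(w,h),a=r=cv2.minAreaRect((P*1000).astype(np.float32))
    b=cv2.boxPoints(r)/1000
    e=[(b[i]-b[i-1]) for i in (0,1)]; e=max(e,key=np.linalg.norm); e=e*np.sign(e[1])
    return np.array([cx,cy])/1000,sorted((w,h)),np.arctan2(-e[0],e[1]),px   # yaw of the long (y) axis
E
python3 - <<'E'
from h import *
c=cam('top'); im=c['frame'].copy()
for n,roi,z in (('batten',(235,250,430,295),.032),('fence',(298,180,356,205),.022),('off',(278,128,358,166),.032)):
    x0,y0,x1,y1=roi
    v=cv2.cvtColor(c['frame'],cv2.COLOR_RGB2HSV)[y0:y1,x0:x1,2]
    t=cv2.threshold(v,0,255,cv2.THRESH_OTSU)[0]
    ctr,s,a,px=seg(c,roi,z,val=(int(t),255)); print(n,t,ctr,s,a)
    cv2.polylines(im,[px.round().astype(np.int32)],True,(0,0,255),1)
cr=cv2.resize(im[120:350,230:490],None,fx=3,fy=2.6) if 0 else cv2.resize(im[130:300,240:480],None,fx=3.2,fy=3.2)
cv2.imwrite('pics/crop1.png',cv2.cvtColor(cr,cv2.COLOR_RGB2BGR))
E
```

```text
batten 161.0 [0.48684604 0.02924443] [31.22980308532715, 317.67010498046875] 0.033111975
fence 152.0 [0.65599359 0.03841751] [25.77472496032715, 88.20816802978516] -0.020629384
off 148.0 [0.74928802 0.05527064] [32.14993667602539, 130.54360961914062] -0.20173231
```

View pics/crop1.png

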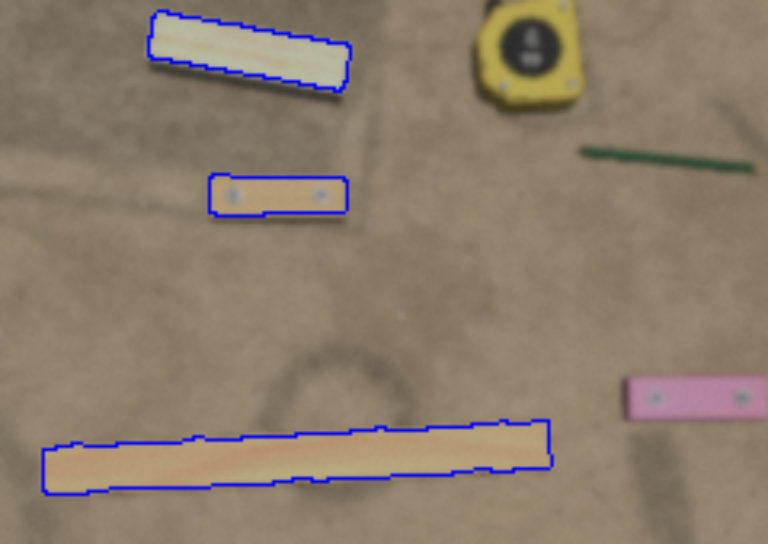

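The crop confirms it: plywood fence (two screws) with the offcut behind it and the batten in front. Sizes come out at 31×318, 26×88 and 32×130 mm, and the batten is about 139 mm clear, all as described. The right end leads, which keeps the batten better centred on the fence.

```bash
cat >> h.py <<'E'
FC=np.array([.656,.0384]); FA=-.018
U=lambda a:np.array([np.cos(a),np.sin(a)])      # x axis at yaw a
V=lambda a:np.array([-np.sin(a),np.cos(a)])     # y axis
FF=FC-.014*U(FA)
fx=lambda p:(np.asarray(p)-FF)@U(FA)
fy=lambda p:(np.asarray(p)-FF)@V(FA)
def quat(a,s):   # tool down, closing axis across the batten
    m=np.array([[-np.sin(a)*s,np.cos(a)*s,0],[np.cos(a)*s,np.sin(a)*s,0],[0,0,-1]]).T
    m=np.c_[s*np.r_[V(a),0],s*np.r_[U(a),0],[0,0,-1]]
    q=R.from_matrix(m).as_quat(); return np.array([q[3],*q[:3]])
def arc(pivot,off,a0,a1,s,z,n=5,speed=.08,**k):
    for a in np.linspace(a0,a1,n+1)[1:]:
        if bot.movel(np.r_[pivot+off*V(a),z],quat(a,s),max_speed=speed,**k): return a,True
    return a,False
E
python3 - <<'E'
from h import *
from scipy.optimize import brentq
B,a0=np.array([.4868,.0292]),.033
L=B+.16*V(a0)
a1=brentq(lambda a:fx(L-.32*V(a))+.0178,0,.8)
Rt=L-.32*V(a1); C=Rt+.16*V(FA)
print('L',L,'a1',a1,'R end',Rt,'final C',C,fx(C),fy(C),'clear',-fx(B)-.016)
for s in (1,-1):
    print(s,[bot.solve_ik(np.r_[p,.004],quat(a,s)) for p,a in ((L-.285*V(a0),a0),(L-.285*V(a1),a1),(Rt+.285*V(a1),a1),(Rt+.285*V(FA),FA))])
E
```

```text
L [0.48152096 0.18911289] a1 0.4535423089550263 R end [ 0.62172975 -0.09853533] final C [0.62460959 0.06143875] -0.01780000000000001 0.022470023915444937 clear 0.13900699928232796
1 [array([ 0.16759535,  0.93765958, -0.11047576,  2.07324576,  0.59022663,
        0.16038833, -0.44921219]), array([ 0.23725852,  1.01414619, -0.3649827 ,  1.73034962,  0.65365599,
        0.52170175, -0.09462125]), array([-0.37886949,  0.94479038, -0.02803653,  2.01322599,  0.1237173 ,
        0.18514628, -0.06338083]), array([-0.24210294,  1.03384855, -0.22244153,  1.59112262,  0.36615381,
        0.55798017, -0.68977863])]
-1 [array([ 0.02273063,  0.94867985,  0.12934069,  2.07996615, -0.73472426,
        0.15699589, -2.28163682]), array([-0.10473849,  1.01667227,  0.25313187,  1.74959634, -0.52064157,
        0.44241057, -2.17939593]), array([-0.51366075,  0.96318073,  0.19911571,  2.01983195, -0.777579  ,
        0.23360164, -2.32319572]), array([ 0.18962891,  1.3592285 , -1.26009749,  1.56553141,  1.34732199,
        1.26841159,  1.81513166])]
```

```bash
python3 - <<'E'
from h import *
B,a0,a1=np.array([.4868,.0292]),.033,.4535
L=B+.16*V(a0); g=L-.285*V(a0)
bot.reach(np.r_[g,.12],quat(a0,1))
print(bot.movel(np.r_[g,.004],quat(a0,1),max_speed=.12,max_force=15))
bot.command_gripper(.02)
print(bot.get_ee_pos(),bot.get_width(),bot.get_grip_force(),bot.get_time())
print(arc(L,-.285,a0,a1,1,.004,max_force=25),bot.get_force())
bot.command_gripper(.07)
p=bot.get_ee_pos(); bot.movel([p[0],p[1],.13])
h=B+.16*V(a0)-.32*V(a1)+.285*V(a1)
c=cam('top','top2.png'); print(bot.get_time())
E
```

```text
False
[ 0.49111833 -0.09579222  0.00445304] 0.031129830886701636 60.49884796142578 3.6917
(np.float64(0.4535), False) [-3.78120892 -1.25364493  8.02202238]
7.4417
```

View pics/top2.png

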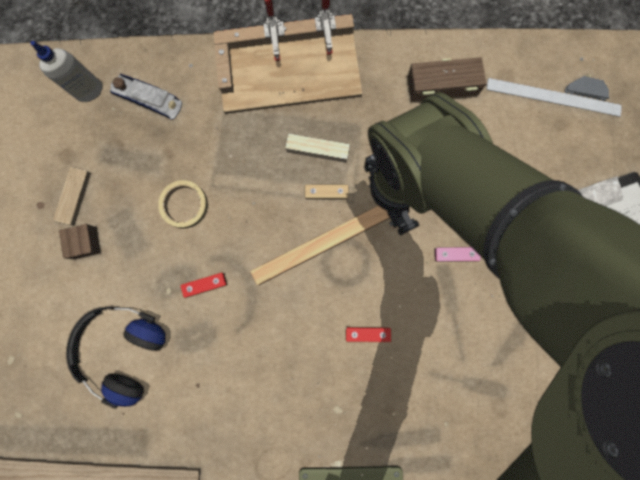

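The batten has swung about its left end, which is still at (255,278), and the right end at about (383,212) is under the gripper. I'll move above the left end and look at where the leading end came to rest.

```bash
python3 - <<'E'
from h import *
a1=.4535; L=np.array([.4868,.0292])+.16*V(.033); g=L-.035*V(a1)
bot.reach(np.r_[g,.13],quat(a1,1))
c=cam('top','top3.png'); s=cam('scene'); print(bot.get_time())
im=c['frame']; Rt=L-.32*V(a1)
for z in (.032,):
    k=[np.r_[Rt+o,z] for o in (.016*U(a1),-.016*U(a1))]+[np.r_[L+o,z] for o in (.016*U(a1),-.016*U(a1))]
P=np.array(k)
out=[]
for cc,r in ((c,(230,160,430,300)),):
    f=cc['frame'].copy(); big=cv2.resize(f[160:300,230:430],None,fx=4,fy=4,interpolation=cv2.INTER_CUBIC)
    for q in proj(cc,P): cv2.circle(big,tuple(int(v) for v in (q-[230,160])*4),3,(0,0,255),1)
    cv2.imwrite('pics/crop3.png',cv2.cvtColor(big,cv2.COLOR_RGB2BGR))
E
```

```text
8.525
```

View pics/crop3.png

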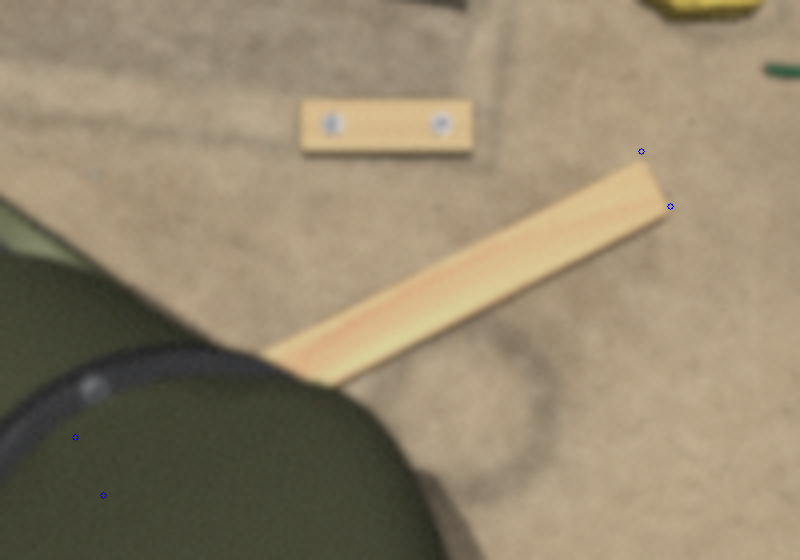

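The right end's corners are at crop (642,158) and (667,212), about 3 mm short of the prediction (blue dots). I'll measure the visible part and use that pose for the second grip.

```bash
cat > s2.py <<'E'
from h import *
c=cam('top')
f=c['frame'].copy()
ctr,s,a,px=seg(c,(305,190,402,262),.032,val=(158,255))
# drop arm: keep long edges by rect; the right end = rect end with smallest y
Rt=ctr-V(a)*s[1]/2000
print(ctr,s,a,'Rt',Rt,'fx',fx(Rt),'fy',fy(Rt))
ct,sz,fa,_=seg(c,(298,180,356,205),.022,val=(152,255)); print('fence',ct,sz,fa)
pts=lambda l:ray(c,[[(x+.5)/4-.5+230,(y+.5)/4-.5+160] for x,y in l],.032)[:,:2]
q=pts([(642,158),(667,212),(265,352),(340,386)])
print('hand corners',q[:2].mean(0),'angles',[np.arctan2(-(q[i+2]-q[i])[0],(q[i+2]-q[i])[1]) for i in (0,1)])
E
python3 s2.py
```

```text
[ 0.58140491 -0.0148094 ] [146.3687744140625, 197.3418426513672] -0.019290825 Rt [ 0.57950158 -0.11346196] fx -0.05975265826174375 fy -0.15321425520588247
fence [0.65293152 0.03798989] [52.04461669921875, 119.40752410888672] -0.020164335
hand corners [ 0.61935003 -0.09698238] angles [np.float64(0.4593757135177827), np.float64(0.47115872984998325)]
```

```bash
python3 - <<'E'
from h import *
Rt=np.array([.6193,-.0970]); a1=.456
g=Rt+.285*V(a1); print(g,fx(Rt))
bot.movel(np.r_[g,.13],quat(a1,1))
print(bot.movel(np.r_[g,.004],quat(a1,1),max_speed=.12,max_force=15))
bot.command_gripper(.02)
print(bot.get_width(),bot.get_grip_force(),bot.get_time(),bot.get_force())
print(arc(Rt,.285,a1,FA,1,.004,max_force=20),bot.get_force(),bot.get_time())
p=bot.get_ee_pos(); d=np.r_[U(FA),0]
print(bot.movel(p+.007*d,max_speed=.02,max_force=7),fx(bot.get_ee_pos()[:2]),bot.get_force())
bot.command_gripper(.07)
p=bot.get_ee_pos(); bot.movel([p[0],p[1],.13])
bot.reach([.45,.30,.2],quat(FA,1))
c=cam('top','top4.png'); print(bot.get_time())
cr=cv2.resize(c['frame'][120:270,220:420],None,fx=4,fy=4,interpolation=cv2.INTER_CUBIC)
cv2.imwrite('pics/crop4.png',cv2.cvtColor(cr,cv2.COLOR_RGB2BGR))
E
```

```text
[0.4937973  0.15887902] -0.02025698636719209
False
0.031004354744461095 60.8895206451416 10.4583 [ 0.34364396 -0.097002    5.879339  ]
(np.float64(0.3612), True) [0.98037695 0.75571996 3.17148923] 10.7083
True -0.14476706455791039 [-0.40001741  0.44562196  4.36894549]
13.1583
```

View pics/crop4.png

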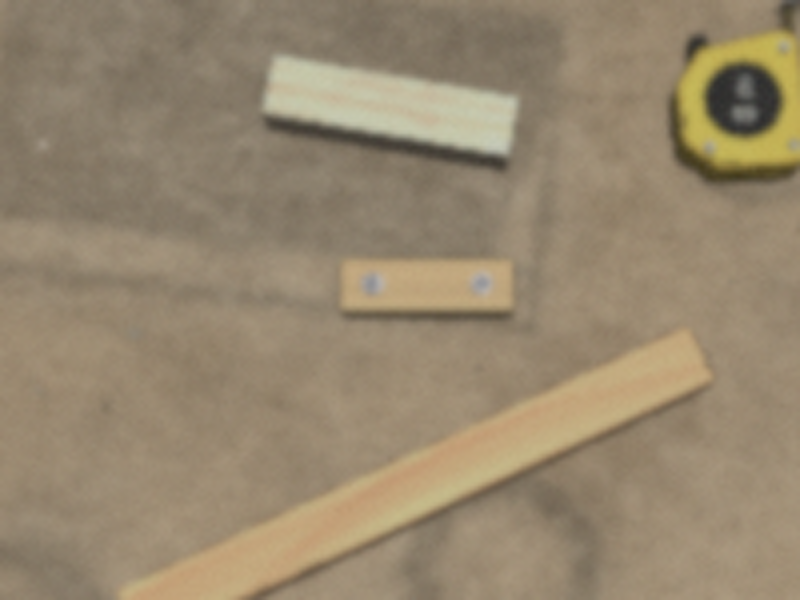

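The force guard tripped early in the second swing, most likely on start-up inertia or break-away, since the force afterwards was about 1 N. So the batten is only slightly turned, with its right end at crop (690,328)/(712,380). The view is now clear, so I'll measure and resume without the guard.

```bash
cat >> h.py <<'E'
def batten(c,poly):
    """batten pose from mask inside a pixel polygon"""
    f=c['frame'].copy(); m=np.zeros(f.shape[:2],np.uint8); cv2.fillPoly(m,[np.array(poly,np.int32)],255)
    hsv=cv2.cvtColor(f,cv2.COLOR_RGB2HSV); t=cv2.threshold(hsv[...,2][m>0],0,255,cv2.THRESH_OTSU)[0]
    f[m==0]=0; x,y=np.array(poly).min(0); X,Y=np.array(poly).max(0)
    return seg(c,(x,y,X,Y),.032,val=(int(t),255))
E
python3 - <<'E'
from h import *
c=cam('top')
ctr,s,a,px=batten(c,[(225,275),(395,192),(412,216),(245,297)])
print(ctr,s,a,'R',ctr-.16*V(a),'L',ctr+.16*V(a),'fx R',fx(ctr-.16*V(a)))
q=ray(c,[[(x+.5)/4-.5+220,(y+.5)/4-.5+120] for x,y in [(690,328),(712,380)]],.032)[:,:2].mean(0); print('hand R',q,fx(q))
q=ray(c,[[(x+.5)/4-.5+220,(y+.5)/4-.5+120] for x,y in [(343,312),(512,312)]],.022)[:,:2]; print('front edge',q,np.arctan2(q[0,0]-q[1,0],q[1,1]-q[0,1]), fx(q.mean(0)))
E
```

```text
[0.5522226  0.04584004] [32.376041412353516, 318.7821044921875] 0.4182971 R [ 0.61721539 -0.10036507] L [0.4872298  0.19204515] fx R -0.02228069255673136
hand R [ 0.61465298 -0.10011055] -0.024847271093423075
front edge [[ 0.64189759  0.08159364]
 [ 0.64016955 -0.00526591]] 3.1217006129798346 -0.0009597577175781433
```

```bash
python3 - <<'E'
from h import *
Rt=np.array([.6167,-.1003]); a1=.418
g=Rt+.285*V(a1)
bot.reach(np.r_[g,.10],quat(a1,1))
bot.movel(np.r_[g,.004],quat(a1,1),max_speed=.12,max_force=15)
bot.command_gripper(.02)
print(bot.get_width(),bot.get_grip_force(),bot.get_time())
print(arc(Rt,.285,a1,FA,1,.004,n=5,speed=.06),bot.get_force(),bot.get_time())
bot.wait(.3); p=bot.get_ee_pos(); d=np.r_[U(FA),0]
print(fx(p[:2]),bot.movel(p+.008*d,max_speed=.015,max_force=12),fx(bot.get_ee_pos()[:2]),bot.get_force())
bot.command_gripper(.07)
p=bot.get_ee_pos(); bot.movel([p[0],p[1],.13])
bot.reach([.45,.30,.2],quat(FA,1))
c=cam('top','top5.png'); print(bot.get_time())
cr=cv2.resize(c['frame'][120:270,220:420],None,fx=4,fy=4,interpolation=cv2.INTER_CUBIC)
cv2.imwrite('pics/crop5.png',cv2.cvtColor(cr,cv2.COLOR_RGB2BGR))
E
```

```text
0.03121055905636755 61.007176637649536 15.3417
(np.float64(-0.018), False) [-3.56046322  0.1164178   6.67931594] 18.175
-0.02384974603662579 False -0.01605114555859768 [-2.62670278  0.34837543  3.66781378]
21.4833
```

View pics/crop5.png

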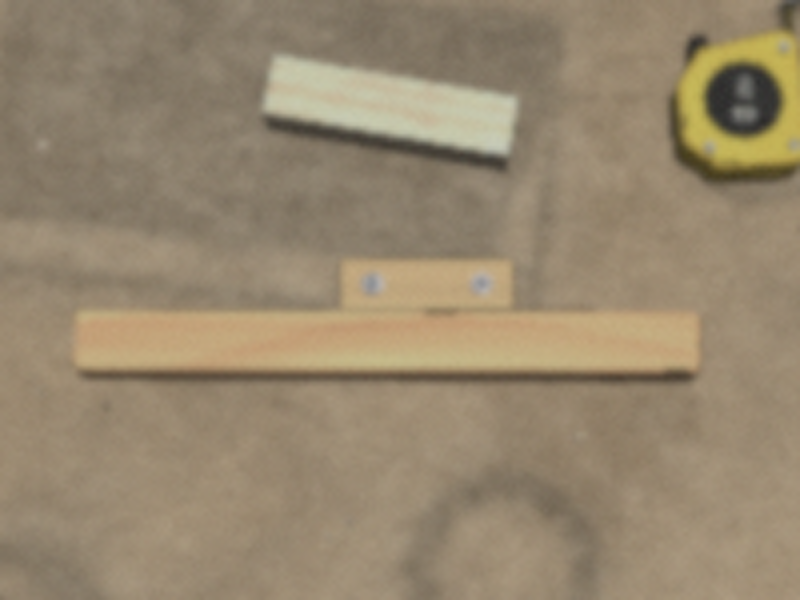

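The batten now lies along the fence front and overlaps both its ends; the batten spans crop columns 76–698 and the fence 342–513. A gap of 1–3 mm may remain, so I'll nudge it flush with shut fingers at the fence's middle.

```bash
python3 - <<'E'
from h import *
s0=FF-.032*U(FA)-.055*U(FA)
bot.command_gripper(0.0)
bot.reach(np.r_[s0,.10],quat(FA,1))
bot.movel(np.r_[s0,.012],max_speed=.12)
for i in range(4):
    p=bot.get_ee_pos()
    h=bot.movel(p+.05*np.r_[U(FA),0],max_speed=.025,max_force=9)
    x=fx(bot.get_ee_pos()[:2]); print(h,x,bot.get_force(),bot.get_time())
    if not h or x-fx(p[:2])<.0007: break
p=bot.get_ee_pos(); bot.movel(p-.03*np.r_[U(FA),0],max_speed=.08)
p=bot.get_ee_pos(); bot.movel([p[0],p[1],.13])
bot.reach([.45,.30,.2],quat(FA,1))
c=cam('top'); s=cam('scene'); print(bot.get_time())
ctr,sz,a,_=seg(c,(230,199,402,222),.032,val=(150,255)); print(ctr,sz,a,fx(ctr),fy(ctr))
A=cv2.resize(c['frame'][150:240,225:405],(760,380),interpolation=cv2.INTER_CUBIC); 
q=proj(s,np.r_[FF,.02])[0].astype(int); x,y=q
B=cv2.resize(s['frame'][max(y-22,0):y+22,x-76:x+76],(760,220),interpolation=cv2.INTER_CUBIC)
cv2.imwrite('pics/crop6.png',cv2.cvtColor(np.vstack([A,B]),cv2.COLOR_RGB2BGR))
E
```

```text
True -0.045469741712274137 [-0.16626048 -0.56191667 -0.99398646] 25.7417
True -0.045671262189256503 [ 0.52245047  0.10271542 -0.1397858 ] 26.2583
28.9417
[0.61402777 0.06137857] [46.979034423828125, 350.11383056640625] -0.020118363 -0.028379021621602985 0.022219388802993005
```

View pics/crop6.png

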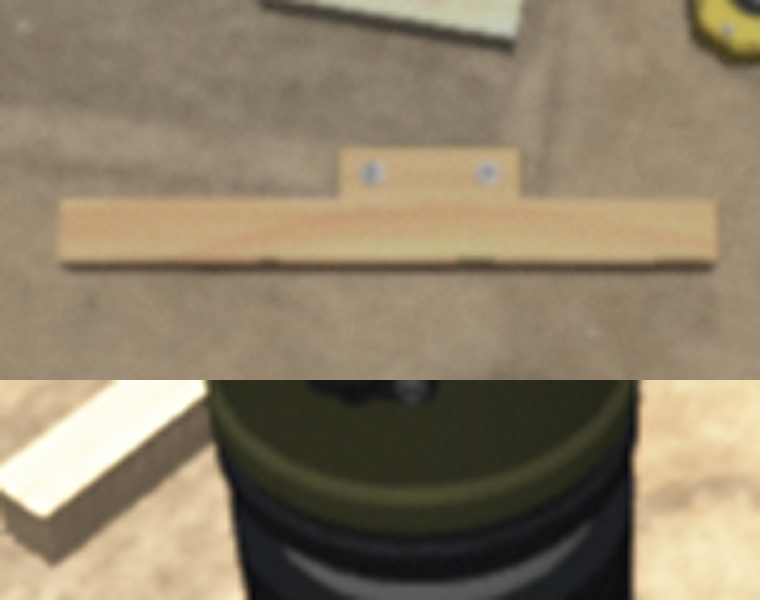

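The shadow line between batten and fence is gone, and the second push at 9 N moved it only 0.2 mm. So the batten is flush, covers the whole fence, and the offcut hasn't moved.

```bash
python3 -c "
from rig import bot
print(bot.close_job(),bot.get_time())"
```

```text
the job is handed in; nothing more can be done
the job is handed in; nothing more can be done
```

I handed in the job at about 29 s: the batten was swung right end first, then left end (regripped once after a false force stop), and lies released and flush along the whole fence front, with the offcut untouched.

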